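Take the scanner from its stand and hold it on a carton's bar label

TASK

Draw the hand scanner straight up out of its stand, gripping it gently (under 60 N on each finger) because its housing is thin, and hold it up at the carton's bar label as if reading it: nose sloping down at about 45 degrees, pointing at the middle of the label from about 100 mm away, coming in squarely over one of the label's two long edges so that the scanner's width lies along the row of bars. Finish while still holding it there, steady in the air; do not touch the carton with the scanner and leave the other goods where they are.

Things in the scene. Friction and masses are not known exactly. Their poses are not given: they have to be found in the camera images.
- scanner: dark pistol-shaped scanner, yellow nose, red window, about 0.22 kg, upright in its stand. Origin: foot of its handle, centre. x: out of the nose (line of sight), z: foot to head, y: across. Handle 32 (x) by 28 (y), 104 high, trigger ahead of it at z 75-97; head 68 (x) by 46 (y), z 100-140; nose 54 wide, x 34-50. Pinch the head across its 46 mm from above, under 60 N on each finger
- scanner_grip (a point): middle of the scanner's head, 120 mm above the foot on the handle's line, the place to grip it; axes as the scanner's
- scanner_window (a point): middle of the red window on the nose, 50 mm ahead (x) of scanner_grip; axes as the scanner's, x is the line of sight
- stand: grey scanner stand, fixed to the table. Origin: centre of its underside. Base 110 (x) by 100 (y) by 12 mm with an open socket tower 53 by 50 mm on top; the socket is 37 by 34 mm inside, its floor 12 mm and its rim 67 mm above the table. The scanner's handle stands 55 mm deep in it, so it must rise 55 mm to be free
- stand_mouth (a point): centre of the socket's mouth, 67 mm above the table
- carton: brown cardboard carton, fixed, closed, 150 (x) by 200 (y) by 90 mm high, with the bar label on top. Origin: centre of its underside
- label (a point): centre of the white label with black bars, 50 (x) by 80 mm (y), on top of the carton, 91 mm above the table; z points up. The row of bars runs along y (each bar along x), so the label's long edges run along y
- mug: blue mug, 80 mm wide, 90 mm high, bystander; origin: centre of its underside
- bowl: wooden bowl, 140 mm wide, 60 mm high, bystander; origin: centre of its underside
- plate: terracotta plate, 170 mm wide, 20 mm high, bystander; origin: centre of its underside
- board: wooden cutting board 130 by 200 by 18 mm, bystander; origin: centre of its underside
- canister: steel canister with a black cap, 70 mm wide, 110 mm high, bystander; origin: centre of its underside
- calculator: black desk calculator 130 by 75 by 16 mm, bystander; origin: centre of its underside
Things that resemble listed ones, but are neither listed nor needed, are in the scene too. Leave any purple or turquoise look-alike of the carton alone.

How it is judged (in metres and radians):
On the way:
1. the scanner is gripped and drawn clear of the stand's socket (z of scanner in the frame of stand_mouth above 0.005 m and contact force between the fingers and scanner above 2 N), for 0.1 s.
At the end, for the whole second after the job is handed in: Held still by the fingers, clear of stand and carton, foot over 30 mm up; line of sight within 20 mm of the label centre, window 60 to 160 mm from it; nose 29 to 61 degrees down; width within 0.3 rad of the label's length; bystanders within 20 mm of their starts (x of label in the frame of scanner_window between 0.06 and 0.16 m and y of label in the frame of scanner_window between -0.02 and 0.02 m and z of label in the frame of scanner_window between -0.02 and 0.02 m and angle between the y axis of scanner and the y axis of label, either way round below 0.3 rad and angle between scanner's own z axis and vertical between 0.5 and 1.07 rad and height (world z) of scanner_window above 0.115 m and height (world z) of scanner above 0.03 m and contact force between the fingers and scanner above 2 N and contact force between scanner and carton below 0.1 N and contact force between scanner and stand below 0.1 N and linear speed of scanner below 0.03 m/s and angular speed of scanner below 0.2 rad/s and distance of each of mug, bowl, plate, board, canister, calculator from where it was at the start of the episode below 0.02 m); the arm keeps its last pose, push and grip.
It fails at once if the scanner's thin housing is squeezed too hard (fingers' forces added: over 130 N) (contact force between the fingers and scanner above 130 N).
It fails at once if the scanner is pushed against the carton (contact force between scanner and carton above 1.5 N).
It fails at once if one of the other goods is knocked away (over 30 mm) (distance of any of mug, bowl, plate, board, canister, calculator from where it was at the start of the episode above 0.03 m).
It also fails if it takes over 42 s, if anything falls off the work surface, if the arm or the gripper's body presses on something with over 40 N, if the wrist force passes 120 N, or if a joint passes its speed limit or range.

ROBOT

A 6-joint arm with a two-finger parallel gripper is mounted at the origin on the work surface. World frame = base frame: x ahead of the robot, y to its left, z up, the work surface at z = 0. Lengths are in mm, angles in rad, forces in N, time in s.
With the tool pointing down it reaches from about 275 to 1000 mm from the base axis. Payload 8.4 kg.
Tool frame: the origin (TCP) lies at the centre of the arm's flange, where the gripper is bolted on; the fingertips stand 173 mm ahead of it and the grasp point (between the pads) lies 155 mm ahead of it; z points along the fingers, y is the direction in which the jaws open and shut (so a half turn about z gives the same grasp; the last joint's range is limited). The gripper opens to 85 mm and grips with 20 to 120 N. Pads are 22 mm wide; open, the fingers measure 114 mm over their backs; the gripper's body (76 mm by 85 mm) begins 54 mm behind the grasp point. The pads swing forward as they close: fully open they stand 13 mm farther back than shut.
Start: joints at [1.185, 0.353, 1.633, -0, 1.155, -0.002], TCP at [234.028, 579.534, 404.681] pointing down, gripper open.
Joint ranges: [-2.63, 2.63], [-0.92, 2.1], [0.06, 2.66], [-1.3, 4.44], [0, 2.69], [-3.02, 3.02]. Speed limits (rad/s): [2.22, 2.22, 2.79, 3.14, 3.14, 3.14].

INTERFACE

Orientations are given as [roll, pitch, yaw] about the fixed x, y, z axes, in that order (R = Rz(yaw) Ry(pitch) Rx(roll)).
In Python, from rig import sense, grab_frame, camera_model, sign_off gives the robot as it stands. The module is installed in compiled form; this text tells all that it offers.
- The arm moves only by the tool step_arm, never from a script. Its argument "commands" is a list of rows, each a list of 3 entries, a list of its own where there are three numbers: the shift along the tool's x, y, z in mm, then the turn about the tool's z in rad, then the opening, from 0 (shut) to 1 (fully open). A call has 1 to 20 rows; each row shifts and turns the pose as measured when the row begins, along the tool's axes as they then stand; what a row does not reach is not made up. A row lasts 1/8 s, in which the tool goes at most 62.5 mm and 10.7 degrees, less where a joint would pass 70% of its speed; a pose out of reach is approached as far as the arm can. A call with a gripper value outside its range is refused whole. The fingers move at their own pace and stop on an object; "force" is the grip in N (left out, the last holds). Time passes only in rows, so rows that do not move let the fingers close. It gives the time, the measured TCP pose, the force and the opening at its end, in the units of the state.
- sense(): the state, without advancing time (a new reading comes with each control period).
- grab_frame(name): name is "scene" or "top" or "wrist"; returns the picture (400x640x3 uint8, blue, green, red); there is no depth.
- camera_model(name): a dict with "fx", "fy", "cx", "cy" (pixels), "R" (3x3) and "t" (3): a world point X has camera coordinates R X + t. Camera axes: x right, y down, z forward; pixel columns grow to the right and rows downward; lengths in mm; the calibration is good to about 2 mm. The wrist camera is an equidistant fisheye: a pixel r from the principal point sees the ray r / f radians off the axis. A picture is of the moment at which its call begins: read the wrist's pose just before it. camera_model takes no time and is no camera call; for the wrist camera it gives the pose at the moment of the call.
- sign_off(): hands the job in, once; it reports no verdict.
The state is a dict: "clock": time; "qpos": joint angles; "qvel": joint speeds; "joint_efforts": joint torques, N m; "eef_pos": TCP position; "tcp_rot": TCP orientation; "contact_force": force on the tool from outside, world axes, zero at the start; "wrist_torque": the same for the moment, N m; "opening": opening from 0.0 (shut) to 1.0 (fully open).
Only numpy, scipy, OpenCV 4.12 (cv2) and the standard library are available. Lean on these libraries where they do the work, as an engineer would, in place of code of your own. Each camera call takes 0.05 s, during which the arm holds its last target. There are 200 camera calls.

## Working session

There is one attempt and no reset: what is moved stays moved. The work goes in short steps, Python scripts to look and compute and a tool call to move; the robot and the scene stay as the last step left them, time stands still between calls to the robot, and variables do not carry over. Pictures are saved under pics/ and viewed, about 8 in all and at most 12, crops included, and the job is handed in when it is done.

Besides the shell and the picture viewer there is one more tool, called after "Emit:" by a JSON object that holds its "method" and its "body", one argument or row to a line. step_arm: Moves the arm, as the interface text tells. Its arguments: {"type":"object","properties":{"commands":{"type":"array","items":{"type":"array"}},"force":{"type":"number"}},"required":["commands"]}

```bash
mkdir -p pics; cat > h.py <<'E'
import numpy as np, cv2
from rig import sense, grab_frame, camera_model, sign_off
from scipy.spatial.transform import Rotation as Ro
np.set_printoptions(precision=3,suppress=True)
def onplane(cam,px,z):
    R=np.array(cam["R"]);t=np.array(cam["t"]);px=np.atleast_2d(px).astype(float)
    d=np.c_[(px[:,0]-cam["cx"])/cam["fx"],(px[:,1]-cam["cy"])/cam["fy"],np.ones(len(px))]@R
    c=-R.T@t
    return c+d*((z-c[2])/d[:,2])[:,None]
def proj(cam,X):
    p=np.atleast_2d(X)@np.array(cam["R"]).T+np.array(cam["t"])
    return np.c_[p[:,0]/p[:,2]*cam["fx"]+cam["cx"],p[:,1]/p[:,2]*cam["fy"]+cam["cy"]]
E
python3 - <<'E'
from h import *
s=sense();print(s)
for n in("top","scene"):
    cv2.imwrite(f"pics/{n}0.png",grab_frame(n)); c=camera_model(n);print(n,c, -np.array(c["R"]).T@np.array(c["t"]))
E
```

```text
{'clock': 0.0, 'qpos': array([ 1.185,  0.354,  1.634,  0.   ,  1.155, -0.002]), 'qvel': array([-0.001,  0.   , -0.001,  0.   ,  0.001,  0.   ]), 'joint_efforts': array([ -0.005, -60.524, -34.206,  -0.   ,   0.009,  -0.   ]), 'eef_pos': array([233.932, 579.315, 403.98 ]), 'tcp_rot': array([-3.14 , -0.   ,  2.758]), 'contact_force': array([ 0.129,  0.618, -0.42 ]), 'wrist_torque': array([-0.018, -0.018,  0.027]), 'opening': 1.0025715290631771}
top {'fx': 450.4190286937841, 'fy': 450.4190286937841, 'cx': 317.8337583336158, 'cy': 199.99941855945787, 'R': array([[ 0.017, -1.   , -0.016],
       [-0.993, -0.015, -0.115],
       [ 0.115,  0.018, -0.993]]), 't': array([   9.041,  466.079, 1300.57 ])} [ 313.244   -7.777 1345.59 ]
scene {'fx': 387.86334960942713, 'fy': 387.86334960942713, 'cx': 323.35792010603296, 'cy': 202.56717746788598, 'R': array([[-0.588,  0.809, -0.002],
       [ 0.639,  0.463, -0.614],
       [-0.496, -0.362, -0.789]]), 't': array([ 249.734, -221.513, 1614.598])} [1089.844  485.061 1138.119]
```

View pics/top0.png

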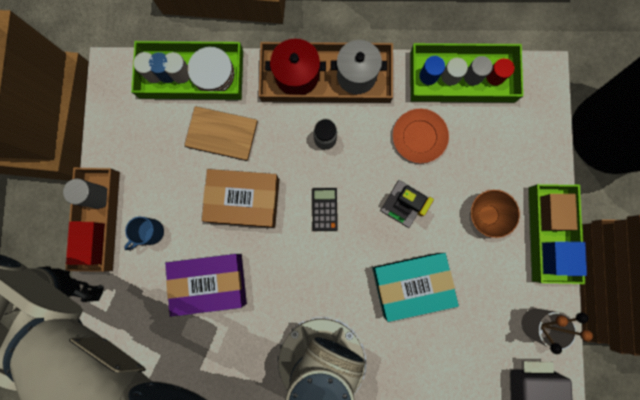

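View pics/scene0.png

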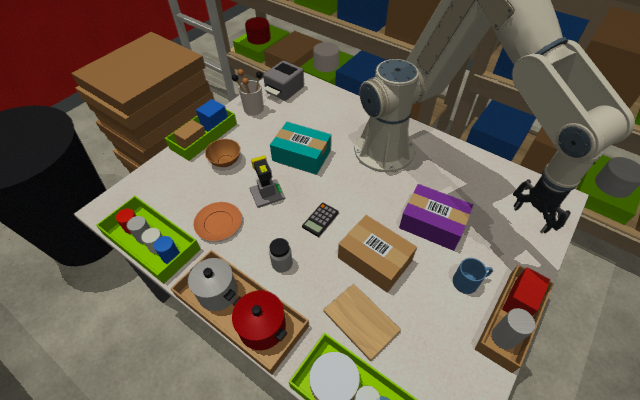

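The top view shows the brown carton at (240,198), the scanner in its stand at (408,203) with the yellow nose to the right at about (428,207). The purple and turquoise cartons are decoys. The scene view shows the scanner at (264,180). I'll zoom in on both.

```bash
python3 - <<'E'
from h import *
a=cv2.imread("pics/top0.png");b=cv2.imread("pics/scene0.png")
f=lambda im,x,y,w,h,k:cv2.resize(im[y:y+h,x:x+w],None,fx=k,fy=k,interpolation=cv2.INTER_CUBIC)
o=np.hstack([f(a,370,165,80,80,5),f(b,230,140,80,80,5)])
cv2.imwrite("pics/z.png",o)
ct=camera_model("top");cs=camera_model("scene")
hsv=cv2.cvtColor(a,cv2.COLOR_BGR2HSV)
m=cv2.inRange(hsv,(8,60,60),(20,200,255));m[:,:195]=0;m[:160]=0;m[240:]=0;m[:,285:]=0
m=cv2.morphologyEx(m,cv2.MORPH_CLOSE,np.ones((15,15)))
c=max(cv2.findContours(m,0,2)[0],key=cv2.contourArea)
cv2.imwrite("pics/m.png",m)
print(cv2.minAreaRect(c)); bx=cv2.boxPoints(cv2.minAreaRect(c)); W=onplane(ct,bx,90);print(W[:,:2],W.mean(0),np.linalg.norm(np.diff(W,axis=0),axis=1))
# label: bright low-sat + dark bars inside carton
g=hsv[180:215,215:265]
lm=((g[...,1]<50)).astype(np.uint8)*255
lm=cv2.morphologyEx(lm,cv2.MORPH_CLOSE,np.ones((5,5)))
c=max(cv2.findContours(lm,0,2)[0],key=cv2.contourArea)
r=cv2.minAreaRect(c);bx=cv2.boxPoints(r)+[215,180];W=onplane(ct,bx,91);print("label",r,W[:,:2],W.mean(0),np.linalg.norm(np.diff(W,axis=0),axis=1))
for n,im,cam in(("t",a,ct),("s",b,cs)):
    h=cv2.cvtColor(im,cv2.COLOR_BGR2HSV)
    y=cv2.inRange(h,(24,130,70),(34,255,255))
    x0,y0=(370,165) if n=="t" else (230,140)
    z=np.zeros_like(y);z[y0:y0+80,x0:x0+80]=y[y0:y0+80,x0:x0+80]
    for c in cv2.findContours(z,0,2)[0]:
        if cv2.contourArea(c)>5: print(n,cv2.minAreaRect(c))
E
```

```text
((240.47772216796875, 192.27822875976562), (74.6016616821289, 65.23159790039062), 4.573921203613281)
[[392.045 342.699]
 [577.696 336.565]
 [563.392 123.848]
 [378.765 133.459]] [477.975 234.143  90.   ] [185.752 213.197 184.877]
label ((23.517648696899414, 16.770587921142578), (28.607797622680664, 17.870285034179688), 4.398705005645752) [[441.477 280.129]
 [492.101 278.335]
 [487.041 197.387]
 [436.522 199.546]] [464.286 238.849  91.   ] [50.656 81.106 50.565]
t ((426.0, 205.99998474121094), (6.173948764801025, 19.893835067749023), 30.963754653930664)
t ((408.9231262207031, 194.88462829589844), (12.155402183532715, 8.558396339416504), 29.744882583618164)
s ((262.75, 168.25001525878906), (6.640782833099365, 6.324554920196533), 71.56504821777344)
s ((258.95001220703125, 161.35000610351562), (9.486830711364746, 14.862703323364258), 71.56504821777344)
```

View pics/z.png

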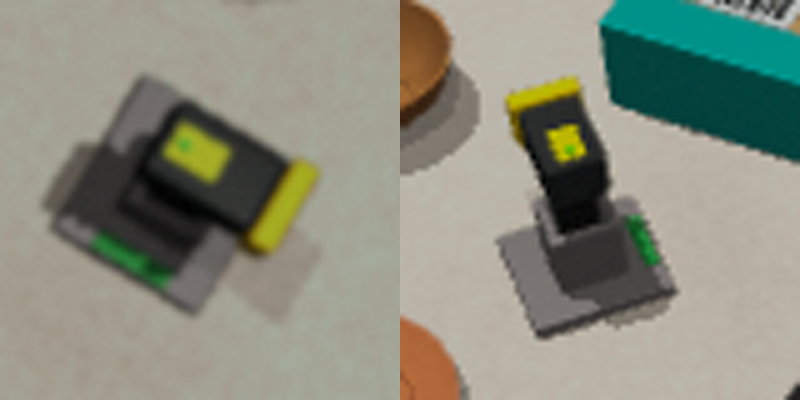

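The zoom shows the stand base corners at (145,75), (55,228) and (195,315), and the nose strip from (310,166) to (255,246). The scanner's nose points right and slightly down in the top view. Next I convert these to world positions.

```bash
python3 - <<'E'
from h import *
ct=camera_model("top");cs=camera_model("scene")
T=lambda p:np.array(p)/5-.4+[370,165]
S=lambda p:(np.array(p)-[400,0])/5-.4+[230,140]
B=onplane(ct,T([(145,75),(55,228),(195,315)]),12);print("base",B[:,:2],np.linalg.norm(np.diff(B,axis=0),axis=1),(B[0]+B[2])/2)
d=B[2]-B[1];print("yaw x",np.arctan2(d[1],d[0]));d=B[0]-B[1];print("yaw y-90",np.arctan2(d[1],d[0])-np.pi/2)
B=onplane(cs,S([(498,240),(543,338),(676,291)]),12);print("base scene",B[:,:2],np.linalg.norm(np.diff(B,axis=0),axis=1),(B[0]+B[2])/2)
# nose strip (top) 
N=onplane(ct,T([(302,158),(322,172),(268,254),(244,242)]),152);print("nose",N[:,:2],np.linalg.norm(np.diff(N,axis=0),axis=1))
d=N[1]-N[2];u=np.array([d[1],-d[0]])/np.hypot(*d[:2]);print("yaw",np.arctan2(u[1],u[0]),(-np.pi),"axis via front",((N[1]+N[2])/2)[:2]-50*u*np.sign(-u[1]), "via back",((N[0]+N[3])/2)[:2]-34*u*np.sign(-u[1]))
# yellow patch on top triangulation
L=onplane(ct,[408.92,194.88],152)[0];M=onplane(cs,[262.75,168.25],152)[0];print("patch top/scene",L,M)
E
```

```text
base [[ 532.626 -223.436]
 [ 439.981 -169.875]
 [ 389.716 -252.347]] [107.013  96.583] [ 461.171 -237.891   12.   ]
yaw x -2.1181607981904906
yaw y-90 -2.0949773808791226
base scene [[ 488.009 -302.138]
 [ 537.917 -211.749]
 [ 447.073 -161.09 ]] [103.252 104.014] [ 467.541 -231.614   12.   ]
nose [[ 466.107 -283.908]
 [ 458.767 -294.408]
 [ 414.603 -265.391]
 [ 420.782 -252.785]] [12.812 52.843 14.039]
yaw -2.152102591776244 -3.141592653589793 axis via front [ 464.141 -238.112] via back [ 462.114 -239.931]
patch top/scene [ 468.809 -228.049  152.   ] [ 470.493 -226.027  152.   ]
```

Emit:
{"method": "step_arm", "body": {
  "commands": [
    [[-32.5,-42,0],0,1],
    [[-32.5,-42,0],0,1],
    [[-32.5,-42,0],0,1],
    [[-32.5,-42,0],0,1],
    [[-32.5,-42,0],0,1],
    [[-32.5,-42,0],0,1],
    [[-32.5,-42,0],0,1],
    [[-32.5,-42,0],0,1],
    [[-32.5,-42,0],0,1],
    [[-32.5,-42,0],0,1],
    [[-32.5,-42,0],0,1],
    [[-32.5,-42,0],0,1],
    [[-32.5,-42,0],0,1],
    [[-32.5,-42,0],0,1],
    [[-32.5,-42,0],0,1],
    [[-32.5,-42,0],0,1]
  ],
  "force": 40
}}

```text
clock: 2.1
eef_pos: [469.0, -261.8, 403.2]
tcp_rot: [-3.141, 0.002, 2.763]
contact_force: [0.9, 0.4, 0.0]
opening: 0.999
```

Emit:
{"method": "step_arm", "body": {
  "commands": [
    [[0,0,0],0.17,1],
    [[0,0,0],0.17,1],
    [[0,0,0],0.17,1],
    [[0,0,0],0.17,1],
    [[0,0,0],0.17,1],
    [[0,0,0],0.17,1],
    [[0,0,0],0.17,1],
    [[0,0,0],0.17,1],
    [[0,0,0],0.17,1],
    [[0,0,0],0.17,1]
  ]
}}

```text
clock: 3.35
eef_pos: [468.1, -265.8, 399.2]
tcp_rot: [-3.137, 0.001, 1.003]
contact_force: [-0.2, 1.2, -0.3]
opening: 0.996
```

```bash
cat >> h.py <<'E'
def wray(cam,px):
    K=np.array([[cam["fx"],0,cam["cx"]],[0,cam["fy"],cam["cy"]],[0,0,1]])
    p=cv2.fisheye.undistortPoints(np.array(px,float).reshape(-1,1,2),K,np.zeros(4)).reshape(-1,2)
    return np.c_[p,np.ones(len(p))]@np.array(cam["R"])
def wplane(cam,px,z):
    d=wray(cam,px);c=-np.array(cam["R"]).T@np.array(cam["t"]);return c+d*((z-c[2])/d[:,2])[:,None]
def wproj(cam,X):
    K=np.array([[cam["fx"],0,cam["cx"]],[0,cam["fy"],cam["cy"]],[0,0,1]])
    p=np.atleast_2d(X)@np.array(cam["R"]).T+np.array(cam["t"])
    return cv2.fisheye.projectPoints(p.reshape(-1,1,3),np.zeros(3),np.zeros(3),K,np.zeros(4))[0].reshape(-1,2)
E
python3 - <<'E'
from h import *
c=camera_model("wrist");im=grab_frame("wrist");print(c["fx"],c["cx"],c["cy"],-np.array(c["R"]).T@np.array(c["t"]))
cv2.imwrite("pics/w1raw.png",im)
y=-2.12;u=np.array([np.cos(y),np.sin(y),0]);v=np.array([-u[1],u[0],0]);o=np.array([464,-237,0])
P=np.array([o+a*u+b*v+[0,0,152] for a,b in((-34,-23),(34,-23),(34,23),(-34,23))]);q=wproj(c,P);print(q)
for p in q: cv2.circle(im,tuple(int(i) for i in p),2,(255,0,255),-1)
x0,y0=[int(i) for i in q.mean(0)-[80,60]];x0=max(0,x0);y0=max(0,y0);print(x0,y0)
cv2.imwrite("pics/w1.png",cv2.resize(im[y0:y0+120,x0:x0+160],None,fx=5,fy=5,interpolation=cv2.INTER_CUBIC))
E
```

```text
309.70691628693146 317.31169288937036 201.1364780387153 [ 504.55  -206.878  368.849]
[[259.368 135.351]
 [264.863 226.332]
 [325.88  225.593]
 [324.716 133.41 ]]
213 120
```

View pics/w1.png

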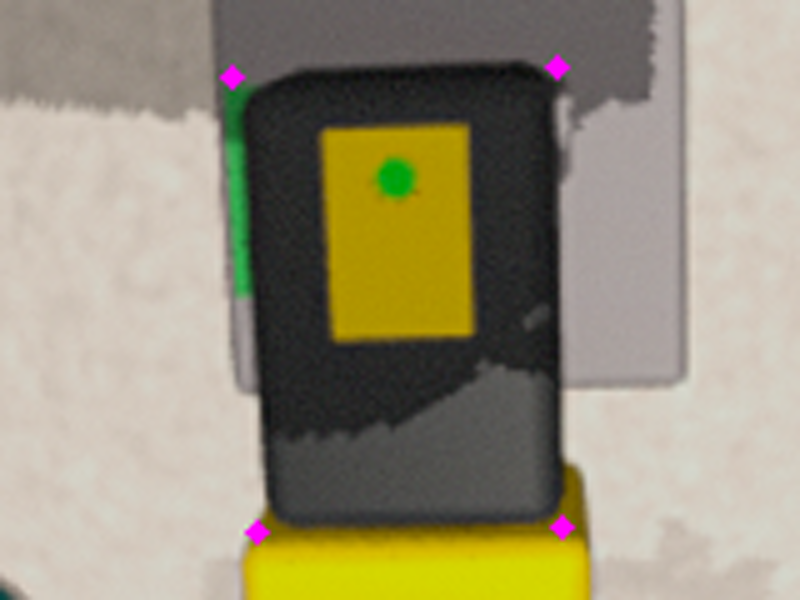

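The wrist picture shows the head edges within about 1 mm of the prediction: corners roughly at (245,75), (556,70), (562,523) and (268,523). The pose (465,-236.5), yaw -2.12 stands.

Emit:
{"method": "step_arm", "body": {
  "commands": [
    [[12,-10,0],-0.018,1],
    [[11,-8.4,0],0,1],
    [[0,0,30],0,1],
    [[0,0,25],0,1],
    [[0,0,0],0,1]
  ]
}}

```text
clock: 4.03
eef_pos: [463.9, -231.4, 343.3]
tcp_rot: [-3.136, 0.001, 1.029]
contact_force: [-0.2, -0.2, -0.1]
opening: 1.004
```

Emit:
{"method": "step_arm", "body": {
  "commands": [
    [[-3.8,3.6,0],0.008,1],
    [[0,0,20],0,1],
    [[0,0,0],0,1]
  ]
}}

```text
clock: 4.4
eef_pos: [466.1, -236.8, 326.2]
tcp_rot: [-3.14, 0.0, 1.023]
contact_force: [-0.9, -0.6, -0.1]
opening: 1.0
```

Emit:
{"method": "step_arm", "body": {
  "commands": [
    [[-0.3,-1,20],0,1],
    [[0,0,19],0,1],
    [[0,0,1],0,1],
    [[0,0,0],0,0.4],
    [[0,0,0],0,0.4],
    [[0,0,0],0,0.4],
    [[0,0,0],0,0.4]
  ],
  "force": 35
}}

```text
clock: 5.28
eef_pos: [467.8, -238.3, 292.9]
tcp_rot: [3.133, -0.0, 1.023]
contact_force: [0.3, -0.1, -2.9]
opening: 0.543
```

Emit:
{"method": "step_arm", "body": {
  "commands": [
    [[0,0,0],0,1],
    [[0,0,0],0,1],
    [[1,-1,8],0,1],
    [[0,0,4],0,1],
    [[0,0,0],0,1]
  ]
}}

```text
clock: 5.9
eef_pos: [467.7, -236.9, 280.1]
tcp_rot: [3.132, -0.0, 1.024]
contact_force: [-0.5, -0.3, -0.0]
opening: 1.004
```

Emit:
{"method": "step_arm", "body": {
  "commands": [
    [[-1,-2.5,-1],0,1],
    [[0,0,0],0,0.45],
    [[0,0,0],0,0.45],
    [[0,0,0],0,0.45],
    [[0,0,0],0,0.4],
    [[0,0,0],0,0.4]
  ],
  "force": 35
}}

```text
clock: 6.65
eef_pos: [464.6, -236.3, 281.4]
tcp_rot: [3.133, -0.0, 1.024]
contact_force: [-0.3, 0.9, 0.7]
opening: 0.535
```

Gripped at 45.5 mm. Now I draw it straight up in small steps.

Emit:
{"method": "step_arm", "body": {
  "commands": [
    [[0,0,-10],0,0.3],
    [[0,0,-10],0,0.3],
    [[0,0,-12],0,0.3],
    [[0,0,-12],0,0.3],
    [[0,0,-12],0,0.3],
    [[0,0,-12],0,0.3],
    [[0,0,-12],0,0.3],
    [[0,0,-8],0,0.3],
    [[0,0,0],0,0.3],
    [[0,0,0],0,0.3]
  ]
}}

```text
clock: 7.9
eef_pos: [463.8, -235.9, 376.1]
tcp_rot: [3.132, -0.0, 1.024]
contact_force: [0.8, 0.0, -3.5]
opening: 0.536
```

Emit:
{"method": "step_arm", "body": {
  "commands": [
    [[13,0,0],0,0.3],
    [[13,0,0],0,0.3],
    [[13,0,0],0,0.3],
    [[13,0,0],0,0.3],
    [[2,0,0],0,0.3],
    [[0,0,0],0,0.3],
    [[0,0,15],0,0.3],
    [[0,0,15],0,0.3],
    [[0,0,15],0,0.3],
    [[0,0,15],0,0.3],
    [[0,0,12],0,0.3],
    [[0,0,0],0,0.3]
  ]
}}

```text
clock: 9.4
eef_pos: [493.5, -186.4, 296.2]
tcp_rot: [3.137, 0.0, 1.023]
contact_force: [-0.3, 0.6, -2.9]
opening: 0.538
```

Emit:
{"method": "step_arm", "body": {
  "commands": [
    [[-8,0,0],0,0.3],
    [[-8,0,0],0,0.3],
    [[-8,0,0],0,0.3],
    [[-8,0,0],0,0.3],
    [[-8,0,0],0,0.3],
    [[-8,0,0],0,0.3],
    [[0,0,0],0,0.3]
  ],
  "force": 25
}}

```text
clock: 10.28
eef_pos: [467.6, -229.4, 298.7]
tcp_rot: [3.134, -0.005, 1.021]
contact_force: [-0.0, 1.8, -2.9]
opening: 0.535
```

```bash
python3 - <<'E'
from h import *
f=lambda im,x,y,w,h,k:cv2.resize(im[y:y+h,x:x+w],None,fx=k,fy=k,interpolation=cv2.INTER_CUBIC)
a=grab_frame("scene");b=grab_frame("wrist")
cv2.imwrite("pics/p1.png",np.hstack([f(a,220,110,100,110,4),f(b,200,90,240,264,5/3)[:440]]))
E
```

```text
(no output)
```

View pics/p1.png

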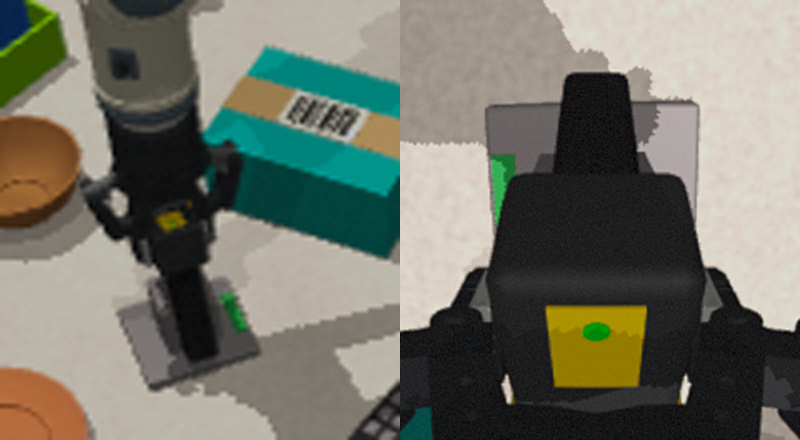

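The pictures show the pivot working. The handle foot rests against the tower's back, the handle swings rearward and the head tilts between the pads. Continuing about 40 mm.

Emit:
{"method": "step_arm", "body": {
  "commands": [
    [[-8,0,0],0,0.3],
    [[-8,0,0],0,0.3],
    [[-8,0,0],0,0.3],
    [[-8,0,0],0,0.3],
    [[-6,0,0],0,0.3],
    [[0,0,0],0,0.3]
  ]
}}

```text
clock: 11.12
eef_pos: [448.5, -261.8, 299.2]
tcp_rot: [3.132, -0.009, 1.021]
contact_force: [0.3, 3.1, 0.2]
opening: 0.535
```

Emit:
{"method": "step_arm", "body": {
  "commands": [
    [[8,0,0],0,0.3],
    [[2,0,-8],0,0.3],
    [[0,0,-20],0,0.3],
    [[0,0,-20],0,0.3],
    [[0,0,-20],0,0.3],
    [[0,0,-20],0,0.3],
    [[0,0,-20],0,0.3],
    [[0,0,-10],0,0.3],
    [[0,0,0],0,0.3]
  ],
  "force": 40
}}

```text
clock: 12.25
eef_pos: [452.7, -252.0, 423.5]
tcp_rot: [3.13, -0.003, 1.026]
contact_force: [0.1, 0.3, -3.2]
opening: 0.534
```

```bash
python3 - <<'E'
from h import *
s=sense();print(s["eef_pos"],s["tcp_rot"],s["qpos"])
a=grab_frame("scene");c=camera_model("scene");p=proj(c,s["eef_pos"]-[0,0,150])[0];print(p)
x,y=[int(i) for i in p-[50,55]]
c2=camera_model("wrist");b=grab_frame("wrist");cv2.imwrite("pics/w2raw.png",b)
f=lambda im,x,y,w,h,k:cv2.resize(im[y:y+h,x:x+w],None,fx=k,fy=k,interpolation=cv2.INTER_CUBIC)
cv2.imwrite("pics/p2.png",np.hstack([f(a,x,y,100,110,4),f(b,200,60,240,264,5/3)[:440]]))
R,t=np.array(c2["R"]),np.array(c2["t"]);C=-R.T@t
T=Ro.from_euler("xyz",s["tcp_rot"]).as_matrix();print("cam in tool",T.T@(C-s["eef_pos"]),(T.T@R.T))
E
```

```text
[ 452.69  -252.027  423.471] [ 3.13  -0.003  1.026] [-0.512  0.164  1.843  0.003  1.123  0.032]
[255.727 136.093]
cam in tool [69.286 -0.926 30.735] [[-0.    -0.962 -0.273]
 [ 1.    -0.     0.001]
 [-0.001 -0.273  0.962]]
```

View pics/p2.png

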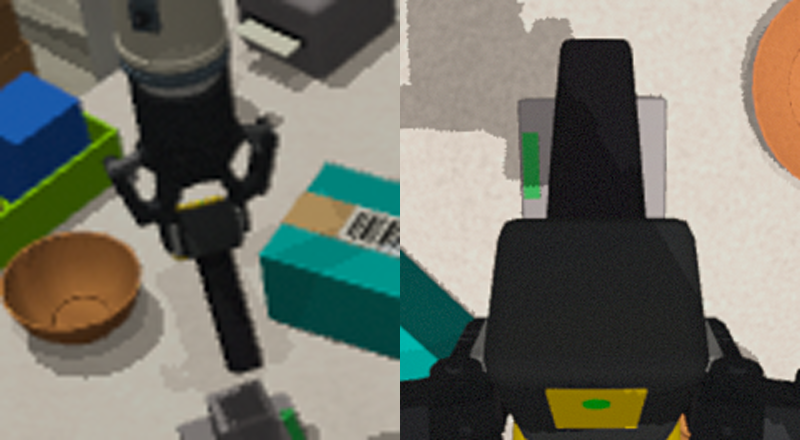

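The handle is clear of the stand and tilted back. In the wrist crop, the foot edge is at row 40, the head's rear-bottom edge at row 220 and its rear-top edge at row 385. I solve the tilt and grip point from these three edges.

```bash
cat >> h.py <<'E'
from scipy.optimize import least_squares
CT=np.array([69.286,-.926,30.735])
RT=np.array([[0,-.962,-.273],[1,0,0],[0,-.273,.962]]) # cam->tool
def tilt(rows,feats,cam):
    def off(p):
        th=p[2];xx=np.array([-np.cos(th),np.sin(th)]);zz=np.array([-np.sin(th),-np.cos(th)])
        r=[]
        for (a,h),row in zip(feats,rows):
            q=p[:2]+a*xx+(h-120)*zz
            k=RT.T@(np.array([q[0],CT[1],q[1]])-CT)
            r.append(cam["cy"]+cam["fy"]*np.arctan2(k[1],k[2])-row)
        return r
    s=least_squares(off,[0,150,.75]);return s.x,s.fun
E
python3 - <<'E'
from h import *
c=camera_model("wrist")
F=[(-16,0),(-34,100),(-34,140)]
for rows in ([84,192,291],[83,193,292],[84,191,289]): print(tilt(rows,F,c))
im=cv2.imread("pics/w2raw.png")
for col in(310,318): print([ (r,int(im[r,col].sum())) for r in range(78,90)],[ (r,int(im[r,col].sum())) for r in range(184,200)],[ (r,int(im[r,col-12].sum())) for r in range(284,300)])
E
```

```text
(array([  0.7  , 155.15 ,   0.701]), array([0., 0., 0.]))
(array([  0.259, 156.179,   0.714]), array([-0.,  0.,  0.]))
(array([  0.854, 156.117,   0.7  ]), array([-0.,  0.,  0.]))
[(78, 635), (79, 638), (80, 643), (81, 650), (82, 667), (83, 305), (84, 63), (85, 85), (86, 77), (87, 85), (88, 78), (89, 100)] [(184, 55), (185, 70), (186, 82), (187, 74), (188, 38), (189, 52), (190, 69), (191, 68), (192, 77), (193, 78), (194, 93), (195, 108), (196, 98), (197, 93), (198, 108), (199, 105)] [(284, 128), (285, 109), (286, 113), (287, 104), (288, 100), (289, 82), (290, 91), (291, 73), (292, 85), (293, 188), (294, 257), (295, 262), (296, 253), (297, 257), (298, 257), (299, 252)]
[(78, 627), (79, 632), (80, 629), (81, 637), (82, 658), (83, 269), (84, 51), (85, 83), (86, 89), (87, 99), (88, 94), (89, 82)] [(184, 82), (185, 52), (186, 70), (187, 70), (188, 77), (189, 69), (190, 94), (191, 85), (192, 80), (193, 85), (194, 92), (195, 87), (196, 107), (197, 79), (198, 85), (199, 92)] [(284, 119), (285, 116), (286, 127), (287, 94), (288, 107), (289, 110), (290, 106), (291, 89), (292, 88), (293, 182), (294, 256), (295, 265), (296, 255), (297, 254), (298, 253), (299, 257)]
```

Emit:
{"method": "step_arm", "body": {
  "commands": [
    [[0,0,0],0.1,0.3],
    [[0,0,0],0.16,0.3],
    [[0,0,0],0.16,0.3],
    [[0,0,0],0.16,0.3],
    [[0,0,0],0.16,0.3],
    [[0,0,0],0.16,0.3],
    [[0,0,0],0.12,0.3],
    [[0,0,0],0.05,0.3],
    [[0,0,0],0,0.3]
  ],
  "force": 45
}}

```text
clock: 13.48
eef_pos: [450.4, -250.8, 412.7]
tcp_rot: [-3.137, 0.005, -0.08]
contact_force: [1.1, 0.3, -2.2]
opening: 0.531
```

Emit:
{"method": "step_arm", "body": {
  "commands": [
    [[3,-15,0],0,0.3],
    [[6,-28,0],0,0.3],
    [[7,-35,0],0,0.3],
    [[7,-35,0],0,0.3],
    [[7,-35,0],0,0.3],
    [[7,-35,0],0,0.3],
    [[7,-35,0],0,0.3],
    [[7,-35,0],0,0.3],
    [[7,-35,0],0,0.3],
    [[7,-35,0],0,0.3],
    [[7,-35,0],0,0.3],
    [[7,-35,0],0,0.3],
    [[7,-35,0],0,0.3],
    [[6,-28,0],0,0.3],
    [[4,-15,0],0,0.3],
    [[0,0,0],0,0.3]
  ]
}}

```text
clock: 15.48
eef_pos: [579.6, 239.1, 410.3]
tcp_rot: [-3.134, 0.013, -0.061]
contact_force: [0.1, 0.1, -2.7]
opening: 0.538
```

Emit:
{"method": "step_arm", "body": {
  "commands": [
    [[0,3,15],0,0.3],
    [[0,3,20],0,0.3],
    [[0,0,20],0,0.3],
    [[0,0,12],0,0.3],
    [[0,0,0],0,0.3],
    [[0,0,0],0,0.3]
  ]
}}

```text
clock: 16.23
eef_pos: [576.8, 227.9, 338.5]
tcp_rot: [-3.137, 0.015, -0.065]
contact_force: [0.2, 0.4, -2.5]
opening: 0.533
```

```bash
python3 - <<'E'
from h import *
s=sense();print(s["eef_pos"],s["tcp_rot"],s["qvel"])
a=grab_frame("scene");c=camera_model("scene")
t=grab_frame("top");ct=camera_model("top")
b=grab_frame("wrist");cv2.imwrite("pics/w3raw.png",b);cv2.imwrite("pics/s3.png",a);cv2.imwrite("pics/t3.png",t)
f=lambda im,x,y,w,h,k:cv2.resize(im[y:y+h,x:x+w],None,fx=k,fy=k,interpolation=cv2.INTER_CUBIC)
p=proj(c,[540,235,130])[0]; x,y=[int(i) for i in p-[50,55]];print(x,y)
cv2.imwrite("pics/p3.png",np.hstack([f(a,x,y,100,110,4),f(b,200,60,240,264,5/3)[:440]]))
T=Ro.from_euler("xyz",s["tcp_rot"]).as_matrix();L=np.array([464.3,238.8,91])
for th in(.68,.71,.74):
  for gz in(150,155):
    S=T@np.array([[-np.cos(th),0,-np.sin(th)],[0,1,0],[np.sin(th),0,-np.cos(th)]]);
    G=s["eef_pos"]+T@[0.5,0,gz]; W=G+50*S[:,0];print(th,gz,"label in window",S.T@(L-W),"foot z",(G-120*S[:,2])[2],W[2])
E
```

```text
[576.776 227.91  338.498] [-3.137  0.015 -0.065] [-0.004  0.003  0.004  0.     0.    -0.   ]
314 198
0.68 150 label in window [97.647 -2.411 -8.188] foot z 94.06176599589836 157.66657083510387
0.68 155 label in window [94.503 -2.411 -4.3  ] foot z 89.06240350780797 152.6672083470135
0.71 150 label in window [97.826 -2.411 -3.755] foot z 96.32460795617013 156.50003187119364
0.71 155 label in window [94.567 -2.411  0.036] foot z 91.32524546807974 151.50066938310326
0.74 150 label in window [97.872 -2.411  0.68 ] foot z 98.67040992127608 155.3622990923133
0.74 155 label in window [94.5   -2.411  4.373] foot z 93.67104743318569 150.3629366042229
```

View pics/p3.png

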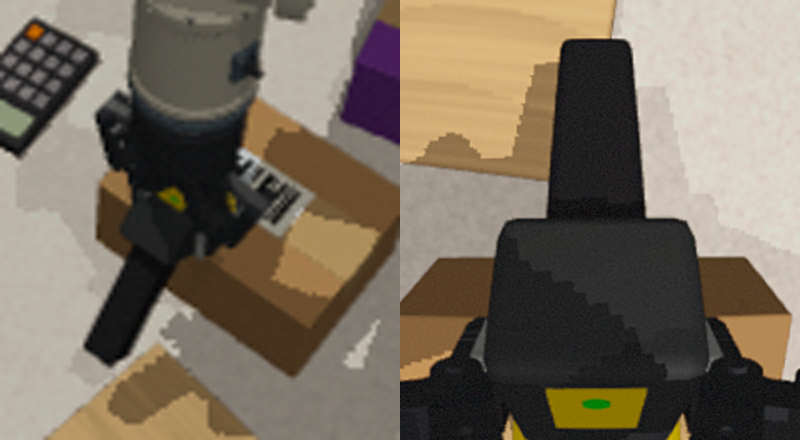

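The wrist view is unchanged from p2, so there has been no slip. The scene view shows the scanner over the carton's +x edge, aimed at the label, with the foot end at about crop (105,355). One independent check of the foot position and the carton edge.

```bash
python3 - <<'E'
from h import *
s=sense();T=Ro.from_euler("xyz",s["tcp_rot"]).as_matrix();c=camera_model("scene");w=camera_model("wrist")
print("obs foot",np.array([105,355])/4+[314,198])
for th in(.65,.71,.77):
  for gz in(150,155):
    S=T@np.array([[-np.cos(th),0,-np.sin(th)],[0,1,0],[np.sin(th),0,-np.cos(th)]]);G=s["eef_pos"]+T@[0.5,0,gz]
    print(th,gz,[proj(c,G+S@[a,0,-120])[0] for a in(-16,0,16)])
im=cv2.imread("pics/w3raw.png");h=cv2.cvtColor(im,cv2.COLOR_BGR2HSV)
yw=-.05;u=np.array([np.cos(yw),np.sin(yw)]);v=np.array([-u[1],u[0]])
print("pred carton top corners",wproj(w,[np.r_[np.array([464.3,238.8])+75*u+k*100*v,90] for k in(-1,1)]),"bottom",wproj(w,[np.r_[np.array([464.3,238.8])+75*u+k*100*v,0] for k in(-1,1)]))
m=cv2.inRange(h,(5,70,25),(20,255,255));
for r in(216,224,232,240,248,256,264,272): 
    q=np.where(m[r])[0];print(r,q.min(),q.max())
E
```

```text
obs foot [340.25 286.75]
0.65 150 [array([338.402, 285.543]), array([341.04 , 283.885]), array([343.615, 282.267])]
0.65 155 [array([338.375, 286.295]), array([341.004, 284.634]), array([343.571, 283.012])]
0.71 150 [array([337.358, 285.98 ]), array([339.89 , 284.568]), array([342.362, 283.19 ])]
0.71 155 [array([337.334, 286.735]), array([339.858, 285.319]), array([342.321, 283.936])]
0.77 150 [array([336.373, 286.297]), array([338.79 , 285.139]), array([341.147, 284.01 ])]
0.77 155 [array([336.353, 287.056]), array([338.762, 285.892]), array([341.111, 284.758])]
pred carton top corners [[436.529 247.981]
 [192.852 250.477]] bottom [[407.806 212.732]
 [223.07  214.981]]
216 0 408
224 0 415
232 0 421
240 0 427
248 0 434
256 0 433
264 0 432
272 31 430
```

```bash
python3 -c "
from h import *
s=sense();print(s['clock'],s['eef_pos'],abs(s['qvel']).max(),s['opening'],s['contact_force']);sign_off()"
```

```text
16.375 [576.83  228.223 338.782] 0.0022515096789498456 0.5373358331337104 [-0.084 -0.557 -3.334]
the job is handed in; nothing more can be done
```

I drew the scanner straight up out of its stand and handed the job in at 16.4 s, with it held steady over the carton's far (+x) long edge, aimed at the label. No verdict is reported.

- **Grip:** I set 35 N to draw it out, 25 N while tilting it and 45 N at the end. The first grip sat about 8 mm too high, so I opened and took it again lower before lifting.
- **Tilt:** The moves cannot tilt the tool. After it was clear of the socket, I pressed the handle lightly against the back of the stand's tower so the scanner turned between the pads. The measured force change there was about 3 N.
- **Last checks, calculated from the camera images:**
  - The nose points down about 0.71 rad (41°).
  - The label centre is about 95–98 mm ahead of the window, about 2 mm off sideways and within about 8 mm vertically.
  - The scanner's width is within about 0.02 rad of the label's length.
  - The window is about 152–156 mm up and the foot over 90 mm up.
  - The arm's joint speeds were about 0.002 rad/s, and the wrist force was only about the scanner's weight.
- **Disagreements:** The wrist image put the grip point about 155 mm ahead of the flange, while the height when gripping implied about 149 mm. The scene and wrist views agreed with my predicted foot and carton corner to about 2 px. Both differences are well within tolerance.
- **Not measured:** I did not re-measure the bystanders. The planned path kept clear of them and no contact showed in the force readings.

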